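# Tamp the nodule sample down level

## Task

Take the tamper by its handle and tamp the mineral nodules in the tub down, working it to and fro as you press, until they all lie in one level layer, then give the levelled layer a steady firm push of about 10 N for a second with the tamper. The nodules are brittle: never push harder than about 25 N, and do not touch them with the gripper. Finally stand the tamper back upright on its pad and let go, leaving the jars and the spatula alone.

Things in the scene. Friction and masses are not known exactly. Their poses are not given: they have to be found in the camera images.
- tub: fixed square white plastic tub, open on top, 130 x 130 mm outside, 52 mm high, walls and floor 5 mm thick (inside 120 x 120 mm, inner floor 5 mm above the bench); origin at the centre of its underside, x and y along its sides, z up; it may be turned any way about the vertical
- tamper_grip (a point): place to grip the upright wooden handle of the loose tamper, on its centre line, 70 mm above the tamper's flat underside and 32 mm below the handle's top. The handle is a bar 24 mm (x) by 30 mm (y); below it is a square aluminium foot plate with a grippy rubber sole, 60 x 60 mm, 12 mm thick in all, sides along x and y; z runs up the handle. Whole tamper 0.20 to 0.30 kg. At the start it stands upright on the pad
- tamper_face (a point): centre of the flat underside of the tamper's foot plate (axes as for the handle)
- pad_top (a point): centre of the top of the thin black rubber pad, 120 x 120 mm and 4 mm thick, fixed to the bench, on which the tamper stands; axes along its sides
- nodule0_c (a point): centre of one of nine loose dark lens-shaped mineral nodules in the tub, each 34 mm across and 26 mm high (18 mm above the bench when it lies flat on the tub's floor), about 60 g; z along its short axis; this one starts on the floor
- nodule1_c (a point): centre of one of nine loose dark lens-shaped mineral nodules in the tub, each 34 mm across and 26 mm high (18 mm above the bench when it lies flat on the tub's floor), about 60 g; z along its short axis; this one starts on the floor
- nodule2_c (a point): centre of one of nine loose dark lens-shaped mineral nodules in the tub, each 34 mm across and 26 mm high (18 mm above the bench when it lies flat on the tub's floor), about 60 g; z along its short axis; this one starts on the floor
- nodule3_c (a point): centre of one of nine loose dark lens-shaped mineral nodules in the tub, each 34 mm across and 26 mm high (18 mm above the bench when it lies flat on the tub's floor), about 60 g; z along its short axis; this one starts on the floor
- nodule4_c (a point): centre of one of nine loose dark lens-shaped mineral nodules in the tub, each 34 mm across and 26 mm high (18 mm above the bench when it lies flat on the tub's floor), about 60 g; z along its short axis; this one starts on the floor
- nodule5_c (a point): centre of one of nine loose dark lens-shaped mineral nodules in the tub, each 34 mm across and 26 mm high (18 mm above the bench when it lies flat on the tub's floor), about 60 g; z along its short axis; this one starts on the floor
- nodule6_c (a point): centre of one of nine loose dark lens-shaped mineral nodules in the tub, each 34 mm across and 26 mm high (18 mm above the bench when it lies flat on the tub's floor), about 60 g; z along its short axis; this one starts on the floor
- nodule7_c (a point): centre of a nodule like the others; rides on two others (nodules 0 and 1, to either side of it along the tub's x axis), 16 mm too high, near a wall. It fits the floor once they are apart, but they are rough: a straight push jams. Pressed with 5 to 10 N while the tamper is worked to and fro some 6 mm along the tub's x, it sinks in steps, often with a sudden give
- nodule8_c (a point): centre of a nodule like the others; rides on two others (nodules 5 and 6, to either side of it along the tub's x axis), 16 mm too high, near a wall. It fits the floor once they are apart, but they are rough: a straight push jams. Pressed with 5 to 10 N while the tamper is worked to and fro some 6 mm along the tub's x, it sinks in steps, often with a sudden give
- jar_clear: loose clear jar with a white cap, 64 mm across, 85 mm high; bystander; origin at the centre of its underside
- jar_amber: loose amber jar with a black cap, 52 mm across, 75 mm high; bystander; origin at the centre of its underside
- spatula: loose spatula lying flat, 180 mm long; bystander; origin at the underside near its middle

How it is judged:
On the way, in this order (a step that is already met when the one before it is completed fails the run):
1. the tamper is taken up off its pad (height (world z) of tamper_face above 0.03 m and horizontal distance between tamper_face and pad_top above 0.08 m), for 0.1 s.
2. with the nodules level, the tamper is pressed steadily on them (over 2 N on at least one nodule, without a break, for half a second) (z of each of nodule0_c, nodule1_c, nodule2_c, nodule3_c, nodule4_c, nodule5_c, nodule6_c, nodule7_c, nodule8_c in the frame of tub below 0.025 m and horizontal distance between each of nodule0_c, nodule1_c, nodule2_c, nodule3_c, nodule4_c, nodule5_c, nodule6_c, nodule7_c, nodule8_c and tub below 0.07 m and (contact force between tamper and nodule0 above 2 N or contact force between tamper and nodule1 above 2 N or contact force between tamper and nodule2 above 2 N or contact force between tamper and nodule3 above 2 N or contact force between tamper and nodule4 above 2 N or contact force between tamper and nodule5 above 2 N or contact force between tamper and nodule6 above 2 N or contact force between tamper and nodule7 above 2 N or contact force between tamper and nodule8 above 2 N)), for 0.5 s.
At the end, for the whole second after the job is handed in: every nodule lies inside the tub with its centre less than 25 mm above the tub's underside (within 7 mm of lying flat on the floor); the tamper stands upright (within 0.08 rad) on the pad, its foot's centre within 35 mm of the pad's centre, released (z of each of nodule0_c, nodule1_c, nodule2_c, nodule3_c, nodule4_c, nodule5_c, nodule6_c, nodule7_c, nodule8_c in the frame of tub below 0.025 m and horizontal distance between each of nodule0_c, nodule1_c, nodule2_c, nodule3_c, nodule4_c, nodule5_c, nodule6_c, nodule7_c, nodule8_c and tub below 0.07 m and angle between tamper_face's own z axis and vertical below 0.08 rad and height (world z) of tamper_face below 0.008 m and horizontal distance between tamper_face and pad_top below 0.035 m); the robot touches nothing.
It fails at once if the tamper pushes on a nodule with more than 30 N (contact force between tamper and nodule0 above 30 N or contact force between tamper and nodule1 above 30 N or contact force between tamper and nodule2 above 30 N or contact force between tamper and nodule3 above 30 N or contact force between tamper and nodule4 above 30 N or contact force between tamper and nodule5 above 30 N or contact force between tamper and nodule6 above 30 N or contact force between tamper and nodule7 above 30 N or contact force between tamper and nodule8 above 30 N).
It fails at once if the gripper touches a nodule (contact force between any of the fingers, the arm and nodule0 above 0.5 N or contact force between any of the fingers, the arm and nodule1 above 0.5 N or contact force between any of the fingers, the arm and nodule2 above 0.5 N or contact force between any of the fingers, the arm and nodule3 above 0.5 N or contact force between any of the fingers, the arm and nodule4 above 0.5 N or contact force between any of the fingers, the arm and nodule5 above 0.5 N or contact force between any of the fingers, the arm and nodule6 above 0.5 N or contact force between any of the fingers, the arm and nodule7 above 0.5 N or contact force between any of the fingers, the arm and nodule8 above 0.5 N).
It fails at once if a bystander is moved by more than 15 mm (distance of any of jar_clear, jar_amber, spatula from where it was at the start of the episode above 0.015 m).
It also fails if it takes over 72 s, if anything falls off the work surface, if the arm or the gripper's body presses on something with over 40 N, if the wrist force passes 120 N, or if a joint passes its speed limit or range.

## Robot

A 6-joint arm with a two-finger parallel gripper is mounted at the origin on the work surface. World frame = base frame: x ahead of the robot, y to its left, z up, the work surface at z = 0. Lengths are in m, angles in rad, forces in N, time in s.
With the tool pointing down it reaches from about 0.35 to 0.725 m from the base axis. Payload 4.3 kg.
Tool frame: the origin (TCP) lies at the very end of the fingers, on their centre line; the grasp point (between the pads) lies 19 mm behind it (ctrl.grip_point_offset is the distance from the TCP to the grasp point, in m); z points along the fingers, y is the line along which they close (so a half turn about z gives the same grasp; the last joint's range is limited). The gripper opens to 85 mm and grips with 20 to 120 N. Pads are 22 mm wide; open, the fingers measure 114 mm over their backs; the gripper's body (76 mm by 85 mm) begins 54 mm behind the grasp point. The pads swing forward as they close: fully open they stand 13 mm farther back than shut.
Start: joints at [1.12, 0.377, 0.081, 1.274, 0, 1.46], TCP at [0.192, 0.542, 0.231] pointing down, gripper open.
Joint ranges: [-2.72, 2.72], [-0.84, 1.66], [-1.02, 1.22], [-1.77, 2.12], [-1.37, 1.28], [-3.14, 3.14]. Speed limits (rad/s): [2.57, 2.57, 3.14, 3.14, 3.14, 3.14].

## Interface

Orientations are given as a rotation vector (axis times angle).
In Python, from cell import ctrl gives the robot as it stands.
- The arm moves only by the tool apply_moves, never from a script. Its argument "moves" is text: rows parted by semicolons, each of 6 numbers parted by spaces: the shift along the tool's x, y, z in m, then the turn, a rotation vector about the tool's x, y, z in degrees. A call has 1 to 8 rows; each row is the pose to reach, as a shift and turn from the pose commanded when the call began, along the tool's axes at that moment; what a row does not reach only later rows make up. A row lasts 1/10 s, in which the tool goes at most 50 mm and 8.59 degrees, less where a joint would pass 70% of its speed; a pose out of reach is approached as far as the arm can. A call with a gripper value outside its range is refused whole. "fingers" is the opening, from 0 (shut) to 1 (fully open), set as the call begins (left out, the last holds). The fingers move at their own pace and stop on an object; "squeeze" is the grip in N (left out, the last holds). Time passes only in rows, so rows that repeat a pose let the fingers close. It gives the time, the measured TCP pose, the force, the opening and the grip force at its end, in the units of the state.
- ctrl.read_state(): the state, without advancing time (a new reading comes with each control period).
- ctrl.snapshot(name): name is "scene" or "top" or "wrist"; returns the picture (400x640x3 uint8, red, green, blue); there is no depth.
- ctrl.get_calibration(name): a dict with "fx", "fy", "cx", "cy" (pixels), "position" and "orientation" of the camera in the world. Camera axes: x right, y down, z forward; pixel columns grow to the right and rows downward; lengths in m; the calibration is good to about 2 mm. A picture is of the moment at which its call begins: read the wrist's pose just before it. get_calibration takes no time and is no camera call; for the wrist camera it gives the pose at the moment of the call.
- ctrl.close_job(): hands the job in; it is judged then, once.
The state is a dict: "time_s": time; "joint_positions": joint angles; "qvel": joint speeds; "effort": joint torques, N m; "tcp_pos": TCP position; "ee_rot": TCP orientation; "force": force on the tool from outside, world axes, zero at the start; "wrist_torque": the same for the moment, N m; "grip_width": finger opening in m; "gripper_force": force on a finger pad.
Only numpy, scipy, OpenCV 4.12 (cv2) and the standard library are available. Lean on these libraries where they do the work, as an engineer would, in place of code of your own. Each camera call takes 0.05 s, during which the arm holds its last target. There are 200 camera calls.

## Working session

There is one attempt and no reset: what is moved stays moved. The work goes in short steps, Python scripts to look and compute and a tool call to move; the robot and the scene stay as the last step left them, time stands still between calls to the robot, and variables do not carry over. Pictures are saved under pics/ and viewed, at most 10 in all, crops included, and the job is handed in when it is done.

Besides the shell and the picture viewer there is one more tool, called after "Request:" as a command line: name --argument value ..., lists and objects as JSON in quotes. apply_moves: Moves the arm, as the interface text tells. Its arguments: {"type":"object","properties":{"moves":{"type":"string"},"fingers":{"type":"number"},"squeeze":{"type":"number"}},"required":["moves"]}

```bash
mkdir -p pics; ls
python3 - <<'E'
from cell import ctrl
import cv2
for n in("scene","top"):
    im=ctrl.snapshot(n); cv2.imwrite(f"pics/{n}0.png",im[:,:,::-1]); print(n,ctrl.get_calibration(n))
print(ctrl.read_state())
E
```

```text
pics
scene {'fx': 380.29836144329687, 'fy': 380.29836144329687, 'cx': 323.1562443704302, 'cy': 200.22784730002408, 'position': array([1.06476386, 0.34030451, 0.81819503]), 'orientation': array([-1.413948  , -2.35041982,  0.72343335])}
top {'fx': 488.7443831637791, 'fy': 488.7443831637791, 'cx': 313.72565177960905, 'cy': 200.00754723166227, 'position': array([0.47770828, 0.10867168, 1.14395863]), 'orientation': array([-2.17824209,  2.11257214, -0.19056848])}
{'time_s': 0.1, 'joint_positions': array([ 1.11970682e+00,  3.78006065e-01,  7.98012987e-02,  1.27440858e+00,
       -3.16159783e-05,  1.46051337e+00]), 'qvel': array([ 0.00138372, -0.00130296,  0.00382924,  0.00111875, -0.00077   ,
       -0.00084883]), 'effort': array([ 1.13798425e-03, -4.64695323e+01,  2.70580637e+01,  1.20302662e-02,
       -1.42238209e-04,  6.35226186e-06]), 'tcp_pos': array([0.19193478, 0.54141122, 0.23046133]), 'ee_rot': array([-5.32670199e-01, -3.09562397e+00,  2.75581768e-03]), 'force': array([-0.53515084, -0.95224982,  0.11433895]), 'wrist_torque': array([-0.01062396, -0.00727962,  0.03838954]), 'gripper_force': 0.0, 'grip_width': 0.08539652453664634}
```

View pics/scene0.png

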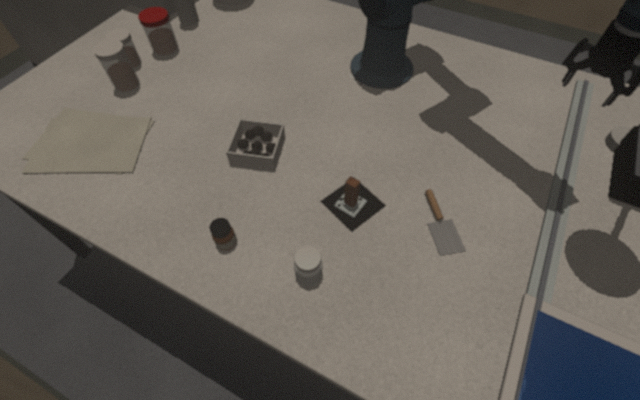

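View pics/top0.png

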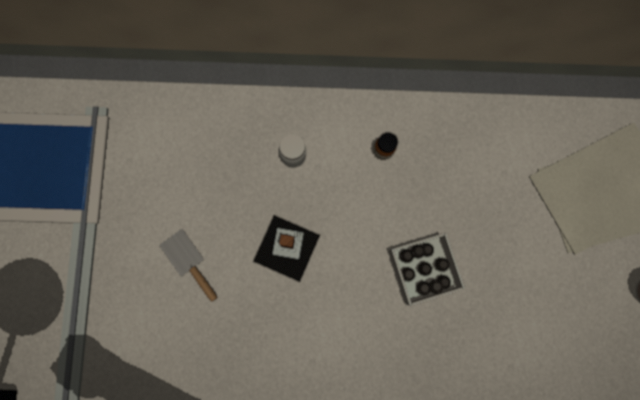

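The top view shows the pad at about (287,248) with the tamper handle at (287,240). The tub is at about (425,268), with nodule triples along its upper and lower sides. The jars are at (292,150) and (385,145), and the spatula is at about (190,262).

```bash
cat > h.py <<'E'
import numpy as np, cv2
from cell import ctrl
from scipy.spatial.transform import Rotation as R
def ray(c,uv,z):
    uv=np.atleast_2d(uv).astype(float)
    d=np.c_[(uv[:,0]-c['cx'])/c['fx'],(uv[:,1]-c['cy'])/c['fy'],np.ones(len(uv))]
    d=R.from_rotvec(c['orientation']).apply(d); p=c['position']
    return (p+d*((z-p[2])/d[:,2])[:,None])[:,:2]
def rect(c,mask,z,k=0):
    cs,_=cv2.findContours(mask.astype(np.uint8),cv2.RETR_EXTERNAL,cv2.CHAIN_APPROX_NONE)
    q=max(cs,key=cv2.contourArea)
    w=ray(c,q[:,0,:],z)
    r=cv2.minAreaRect((w*1000).astype(np.float32))
    return np.round(r[0],1),np.round(r[1],1),round(r[2],1),len(q)
E
python3 - <<'E'
from h import *
c=ctrl.get_calibration("top"); im=cv2.imread("pics/top0.png"); g=im.max(2).astype(int)
hsv=cv2.cvtColor(im,cv2.COLOR_BGR2HSV)
def win(m,x0,x1,y0,y1):
    o=np.zeros_like(m); o[y0:y1,x0:x1]=m[y0:y1,x0:x1]; return o
print('pad',rect(c,win(g<60,245,330,205,290),.004))
print('foot',rect(c,win((g>110)|((hsv[...,1]>90)&(g>60)),265,310,222,264),.012))
print('handle',rect(c,win((hsv[...,1]>90)&(g>60),265,310,222,264),.102+.004))
print('tubdark'); 
print(im[225:262:3,280:296:3].tolist()[4:8])
for y in(250,270,290): print(y,g[y,380:470:2].tolist())
big=cv2.resize(im[220:315,375:475],None,fx=6,fy=6,interpolation=cv2.INTER_CUBIC)
cv2.imwrite("pics/tub.png",cv2.convertScaleAbs(big,alpha=1.4))
for n,p in dict(clear=(292,143),amber=(387,140)).items(): print(n,ray(c,p,.08))
print('spat',ray(c,[(180,232),(205,262),(214,298)],0.01))
E
```

```text
pad (array([548.1, 152.3]), array([116.4, 116.6]), 68.2, 179)
foot (array([558.3, 149.6]), array([58.2, 57.7]), 81.6, 152)
handle (array([558. , 148.7]), array([21.2, 27.6]), 1.7, 40)
tubdark
[[[41, 52, 68], [32, 54, 85], [34, 55, 87], [31, 53, 84], [37, 55, 80], [95, 101, 101]], [[33, 50, 75], [34, 57, 89], [34, 56, 87], [34, 56, 86], [26, 43, 68], [104, 112, 112]], [[42, 59, 84], [33, 55, 86], [34, 56, 87], [31, 50, 79], [24, 41, 66], [105, 114, 114]], [[90, 99, 100], [40, 48, 58], [22, 33, 49], [21, 36, 58], [27, 37, 51], [119, 128, 126]]]
250 [132, 133, 132, 110, 66, 56, 107, 126, 132, 126, 88, 41, 26, 26, 24, 22, 18, 21, 37, 42, 41, 34, 30, 42, 46, 42, 33, 114, 138, 138, 138, 124, 66, 50, 53, 109, 127, 128, 129, 129, 130, 131, 132, 132, 130]
270 [132, 127, 131, 131, 130, 131, 123, 70, 51, 98, 103, 41, 18, 23, 34, 30, 39, 101, 98, 37, 16, 25, 42, 45, 40, 33, 106, 129, 104, 72, 48, 39, 48, 85, 120, 85, 50, 49, 80, 128, 128, 129, 129, 133, 131]
290 [132, 131, 130, 131, 129, 127, 129, 130, 133, 124, 68, 48, 80, 129, 138, 142, 142, 131, 62, 24, 26, 44, 54, 50, 31, 24, 21, 27, 36, 38, 29, 39, 51, 53, 62, 74, 94, 109, 122, 125, 129, 130, 130, 127, 129]
clear [[0.77799078 0.14558023]]
amber [[ 0.79237579 -0.06829251]]
spat [[0.57635925 0.39913458]
 [0.50927238 0.33712082]
 [0.42894543 0.31158639]]
```

View pics/tub.png

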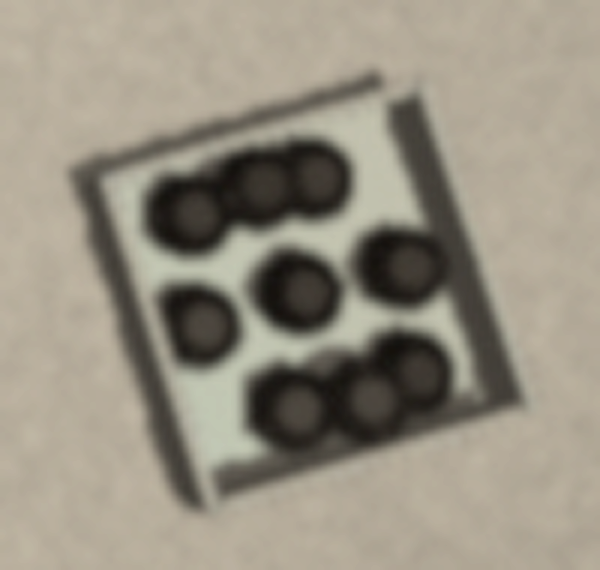

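```bash
cat >> h.py <<'E'
def heading(s=None):
    s=s or ctrl.read_state(); M=R.from_rotvec(s['ee_rot']).as_matrix()
    return s['tcp_pos'],np.degrees(np.arctan2(M[1,0],M[0,0])),M
def shift(x,y,z):
    p,h,M=heading(); return np.round(M.T@(np.array([x,y,z])-p),4)
E
python3 - <<'E'
from h import *
c=ctrl.get_calibration("top")
P=lambda L:np.array([(375+(x+.5)/6-.5,220+(y+.5)/6-.5) for x,y in L])
k=ray(c,P([(78,172),(422,86),(524,402),(197,505)]),.052)
print(k.round(4),k.mean(0).round(4))
for i in range(4):
    d=k[(i+1)%4]-k[i]; print(np.hypot(*d).round(4),np.degrees(np.arctan2(d[1],d[0])).round(1))
ctr=k.mean(0)
ang=np.mean([np.degrees(np.arctan2(*((k[(i+1)%4]-k[i])[::-1])))+90*i for i in range(4)] ) 
d=(k[1]-k[0])+(k[2]-k[3]); e=(k[2]-k[1])+(k[3]-k[0])
a=np.degrees(np.arctan2(d[1],d[0])); b=np.degrees(np.arctan2(e[1],e[0])); print(a,b)
t=np.radians((a+b+90)/2); ux=np.array([np.cos(t),np.sin(t)]); uy=np.array([-ux[1],ux[0]])
print('tubx angle',np.degrees(t))
for p,z in [((192,212),.028),((265,187),.044),((318,180),.028),((202,325),.028),((302,292),.028),((408,265),.028),((298,408),.028),((373,398),.044),((420,370),.028)]:
    w=ray(c,P([p]),z)[0]-ctr; print(p,(1000*w@np.c_[ux,uy]).round(1))
print(heading()[1],shift(.558,.149,.2)); print(c['position'],ctrl.get_calibration('wrist'))
E
```

```text
[[ 0.5506 -0.0755]
 [ 0.5867 -0.2047]
 [ 0.471  -0.2409]
 [ 0.4304 -0.1198]] [ 0.5097 -0.1602]
0.1341 -74.4
0.1212 -162.6
0.1277 108.5
0.1282 20.2
-72.96046669970363 -161.17094023388742
tubx angle -72.06570346679553
(192, 212) [-26.5  38.8]
(265, 187) [-0.6 40.1]
(318, 180) [23.5 36.8]
(202, 325) [-36.   -2.7]
(302, 292) [ 4.3 -1.6]
(408, 265) [46.3 -3.3]
(298, 408) [-10.8 -42.3]
(373, 398) [ 13.6 -45.3]
(420, 370) [ 38.1 -41.8]
160.47321563665886 [-0.4762 -0.2474  0.0308]
[0.47770828 0.10867168 1.14395863] {'fx': 351.5232357536208, 'fy': 351.5232357536208, 'cx': 321.2506239824388, 'cy': 195.89025925648804, 'position': array([0.13050503, 0.56259464, 0.37245322]), 'orientation': array([2.38308997, 1.68474982, 0.21847911])}
```

Request:
apply_moves --moves "-0.06 -0.031 0 0 0 0;-0.12 -0.062 0 0 0 0;-0.18 -0.093 0 0 0 0;-0.24 -0.124 0 0 0 0;-0.3 -0.155 0 0 0 0;-0.36 -0.186 0 0 0 0;-0.40 -0.207 0 0 0 0;-0.42 -0.218 0 0 0 0" --fingers 1

```text
time_s: 0.9
tcp_pos: [0.4663, 0.248, 0.231]
ee_rot: [-0.533, -3.095, 0.0]
force: [1.1, 0.2, 0.3]
grip_width: 0.0852
gripper_force: 0.0
```

Run:
```python
from h import *
c=ctrl.get_calibration('wrist'); im=ctrl.snapshot('wrist')[:,:,::-1]; cv2.imwrite('pics/w1.png',im); np.save('w1.npy',c)
print(heading()[:2],c['position'],shift(.558,.149,.2))
```

```text
(array([0.47173911, 0.24237563, 0.23077307]), np.float64(160.0392640939182)) [0.4047969  0.26899625 0.37302571] [-0.1128 -0.0582  0.0316]
```

View pics/w1.png

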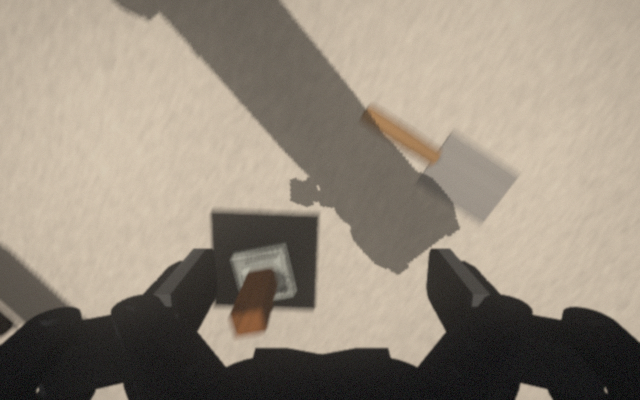

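The wrist view shows the foot plate with corners at about (231,258), (288,245) and (298,297). The handle leans toward the camera's bottom edge, and the pad is at (211–318, 209–309).

Run:
```python
from h import *
c=np.load('w1.npy',allow_pickle=True).item(); 
k=ray(c,[(231,258),(288,245),(298,297)],.016); print(k)
for a,b in((0,1),(1,2)):
    d=k[b]-k[a]; print(np.hypot(*d),np.degrees(np.arctan2(d[1],d[0])))
print('ctr',(k[0]+k[2])/2)
print('handle top',ray(c,[(231,312),(237,335),(266,331),(272,308)],.106))
p=ray(c,[(211,209),(318,214),(315,309)],.004); print('pad',(p[0]+p[2])/2)
f=(k[0]+k[2])/2
print(shift(f[0],f[1],.2))
```

```text
[[0.52832765 0.11920207]
 [0.53489323 0.18402748]
 [0.59820725 0.17203517]]
0.0651570511608261 84.21675508169729
0.06443974207743186 -10.725342321084506
ctr [0.56326745 0.14561862]
handle top [[0.54377893 0.13689772]
 [0.56668264 0.132769  ]
 [0.57141281 0.15833426]
 [0.55193626 0.17168918]]
pad [0.54889364 0.14943277]
[-0.1189 -0.0596  0.0316]
```

Request:
apply_moves --moves "-0.045 -0.023 0.01 0 0 -5;-0.09 -0.046 0.03 0 0 -10;-0.115 -0.0585 0.05 0 0 -11.5;-0.115 -0.0585 0.07 0 0 -11.5;-0.115 -0.0585 0.07 0 0 -11.5;-0.115 -0.0585 0.07 0 0 -11.5"

```text
time_s: 1.55
tcp_pos: [0.5533, 0.1565, 0.161]
ee_rot: [-0.219, -3.132, 0.0]
force: [0.1, -0.3, 0.2]
grip_width: 0.0854
gripper_force: 0.0
```

Run:
```python
from h import *
c=ctrl.get_calibration('wrist'); im=ctrl.snapshot('wrist')[:,:,::-1]; cv2.imwrite('pics/w2.png',im); np.save('w2.npy',c)
print(heading()[:2],c['position'],shift(.560,.148,.055))
```

```text
(array([0.55393523, 0.15690995, 0.16195717]), np.float64(172.02215565553973)) [0.4889392  0.16475887 0.30313067] [-0.0072 -0.008   0.107 ]
```

View pics/w2.png

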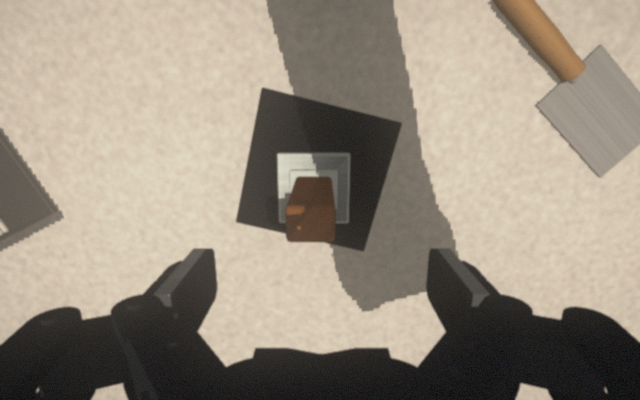

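The foot has corners at (277,153), (351,153) and (349,223), square to the tool. The pad has corners at (262,88), (401,123), (364,250) and (236,221).

Run:
```python
from h import *
c=np.load('w2.npy',allow_pickle=True).item(); 
k=ray(c,[(277,153),(351,153),(349,223),(278,224)],.016); print(k.mean(0),np.hypot(*(k[1]-k[0])))
p=ray(c,[(262,88),(401,123),(364,250),(236,221)],.004); print('pad',p.mean(0))
d=p[1]-p[0];print(np.hypot(*d),np.degrees(np.arctan2(d[1],d[0])))
f=k.mean(0); print(shift(f[0],f[1],.055))
```

```text
[0.55776697 0.1483752 ] 0.06058037757388308
pad [0.54733363 0.15141065]
0.11813016363007292 68.33185984328927
[-0.005  -0.0079  0.107 ]
```

Request:
apply_moves --moves "-0.005 -0.008 0.02 0 0 0;-0.005 -0.008 0.05 0 0 0;-0.005 -0.008 0.08 0 0 0;-0.005 -0.008 0.1 0 0 0;-0.005 -0.008 0.107 0 0 0;-0.005 -0.008 0.107 0 0 0;-0.005 -0.008 0.107 0 0 0"

```text
time_s: 2.3
tcp_pos: [0.5593, 0.1483, 0.0561]
ee_rot: [0.219, 3.131, 0.001]
force: [-0.1, 0.4, 0.5]
grip_width: 0.0849
gripper_force: 0.0
```

Request:
apply_moves --moves "0 0 0 0 0 0;0 0 0 0 0 0;0 0 0 0 0 0;0 0 0 0 0 0;0 0 0 0 0 0;0 0 0 0 0 0;0 0 0 0 0 0;0 0 0 0 0 0" --fingers 0 --squeeze 90

```text
time_s: 3.1
tcp_pos: [0.5585, 0.1478, 0.0548]
ee_rot: [0.22, 3.133, 0.001]
force: [-0.6, 1.1, 5.2]
grip_width: 0.0293
gripper_force: 88.6
```

Request:
apply_moves --moves "0 0 -0.03 0 0 0;0 0 -0.07 0 0 0;0 -0.02 -0.1 0 0 -3;-0.012 -0.06 -0.1 0 0 -8;-0.024 -0.105 -0.1 0 0 -13;-0.036 -0.15 -0.1 0 0 -18;-0.05 -0.195 -0.1 0 0 -23;-0.065 -0.235 -0.1 0 0 -26"

```text
time_s: 3.9
tcp_pos: [0.5886, -0.0962, 0.1532]
ee_rot: [0.493, -3.1, -0.001]
force: [1.4, 0.4, -2.4]
grip_width: 0.0289
gripper_force: 89.5
```

Run:
```python
from h import *
p,h,M=heading(); print(p,h,shift(.596,-.132,.155))
```

```text
[ 0.58861809 -0.09616903  0.15316563] -161.91508416547495 [ 0.0041 -0.0364 -0.0019]
```

Request:
apply_moves --moves "0.004 -0.02 0 0 0 0;0.004 -0.036 0 0 0 0;0.004 -0.036 0 0 0 0;0.004 -0.036 0 0 0 0"

```text
time_s: 4.3
tcp_pos: [0.5966, -0.1287, 0.1536]
ee_rot: [0.491, -3.102, -0.002]
force: [0.2, -0.5, -1.3]
grip_width: 0.0293
gripper_force: 89.7
```

Run:
```python
from h import *
c=ctrl.get_calibration('wrist'); im=ctrl.snapshot('wrist')[:,:,::-1]; cv2.imwrite('pics/w3.png',im); np.save('w3.npy',c)
print(heading()[:2],ctrl.read_state()['force'])
```

```text
(array([ 0.5965514 , -0.1282366 ,  0.15384416]), np.float64(-161.9568554712344)) [-0.3575156   0.76278559 -2.31606059]
```

View pics/w3.png

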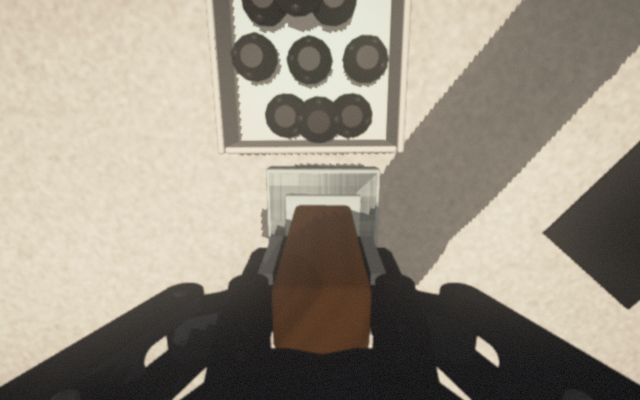

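The tamper foot is square to the tub: its front edge is at row 168 and the tub's near rim is at row 153, from (219,153) to (405,153). The near raised nodule is at about (320,120), and the far triple is at row ~5.

Run:
```python
from h import *
c=np.load('w3.npy',allow_pickle=True).item(); p,h,M=heading()
def T(uv,z):
    w=ray(c,uv,z)-p[:2]; return (1000*w@M[:2,:2]).round(1)
print('rim near corners',T([(219,153),(405,153)],.052))
print('rim outer far pts',T([(208,0),(411,0)],.052))
print('floor nods tops',T([(287,116),(352,116),(254,57),(310,60),(368,58),(264,5),(335,5)],.029))
print('raised',T([(319,119),(299,3)],.045))
print('foot',T([(267,168),(380,168)],p[2]-.0508+.012))
```

```text
rim near corners [[ 31.5 -72.3]
 [ 31.5  56.9]]
rim outer far pts [[127.3 -71.9]
 [127.3  54.8]]
floor nods tops [[ 55.7 -26.6]
 [ 55.7  21.5]
 [ 96.6 -49. ]
 [ 94.6  -9.2]
 [ 95.9  32. ]
 [130.  -40.5]
 [130.    8.2]]
raised [[ 54.3  -2.8]
 [127.3 -15.5]]
foot [[ 32.5 -29.6]
 [ 32.5  29.3]]
```

Request:
apply_moves --moves "0.03 -0.001 0 0 0 0;0.06 -0.003 0 0 0 0;0.07 -0.003 0.005 0 0 0;0.07 -0.003 0.025 0 0 0;0.07 -0.003 0.04 0 0 0;0.07 -0.003 0.05 0 0 0;0.07 -0.003 0.053 0 0 0;0.07 -0.003 0.053 0 0 0"

```text
time_s: 5.15
tcp_pos: [0.5311, -0.1532, 0.1011]
ee_rot: [0.492, -3.102, -0.001]
force: [0.3, 0.4, -2.0]
grip_width: 0.0292
gripper_force: 89.6
```

Request:
apply_moves --moves "0 0 0.001 0 0 0;0 0 0.002 0 0 0;0 0 0.003 0 0 0;0 0 0.003 0 0 0"

```text
time_s: 5.55
tcp_pos: [0.5314, -0.1541, 0.0984]
ee_rot: [-0.491, 3.103, -0.0]
force: [0.2, -0.1, -2.2]
grip_width: 0.0293
gripper_force: 89.6
```

Request:
apply_moves --moves "0 0 0.001 0 0 0;0 0 0.001 0 0 0;0 0 0.002 0 0 0;0 0 0.002 0 0 0"

```text
time_s: 5.95
tcp_pos: [0.5315, -0.1543, 0.097]
ee_rot: [-0.491, 3.102, -0.001]
force: [-1.1, 0.4, 4.2]
grip_width: 0.029
gripper_force: 90.3
```

Request:
apply_moves --moves "0 0.002 0 0 0 0;0 0.003 0 0 0 0;0 0.001 0 0 0 0;0 -0.002 0 0 0 0;0 -0.003 0 0 0 0;0 -0.001 0 0 0 0;0 0.002 0 0 0 0;0 0.003 0 0 0 0"

```text
time_s: 6.75
tcp_pos: [0.531, -0.1517, 0.0966]
ee_rot: [-0.491, 3.102, -0.002]
force: [-0.2, -3.1, 2.6]
grip_width: 0.0292
gripper_force: 90.2
```

Request:
apply_moves --moves "0 -0.002 0.0003 0 0 0;0 -0.005 0.0006 0 0 0;0 -0.006 0.0006 0 0 0;0 -0.003 0.0006 0 0 0;0 -0.001 0.0008 0 0 0;0 0 0.001 0 0 0;0 -0.003 0.001 0 0 0;0 -0.006 0.001 0 0 0"

```text
time_s: 7.55
tcp_pos: [0.5313, -0.153, 0.0961]
ee_rot: [-0.494, 3.101, 0.014]
force: [-5.5, 11.6, 18.6]
grip_width: 0.0289
gripper_force: 92.0
```

Request:
apply_moves --moves "0 0.002 -0.0008 0 0 0;0 0.004 -0.0008 0 0 0;0 0.006 -0.0008 0 0 0;0 0.003 -0.0008 0 0 0;0 0 -0.0008 0 0 0"

```text
time_s: 8.05
tcp_pos: [0.5314, -0.1541, 0.0959]
ee_rot: [-0.493, 3.103, 0.011]
force: [-2.4, 6.8, 7.4]
grip_width: 0.0296
gripper_force: 90.8
```

Request:
apply_moves --moves "0 0.003 0 0 0 0;0 0.006 0 0 0 0;0 0.007 0 0 0 0;0 0.004 0 0 0 0;0 0.001 0 0 0 0;0 -0.001 0 0 0 0;0 0.002 0 0 0 0;0 0.005 0 0 0 0"

```text
time_s: 8.85
tcp_pos: [0.5307, -0.1521, 0.0961]
ee_rot: [-0.49, 3.103, 0.0]
force: [0.4, 0.8, -1.0]
grip_width: 0.0288
gripper_force: 89.7
```

Request:
apply_moves --moves "0 -0.002 0.0002 0 0 0;0 -0.005 0.0004 0 0 0;0 -0.006 0.0004 0 0 0;0 -0.003 0.0004 0 0 0"

```text
time_s: 9.25
tcp_pos: [0.5319, -0.1555, 0.0957]
ee_rot: [-0.49, 3.103, -0.001]
force: [0.3, -0.0, -2.3]
grip_width: 0.0288
gripper_force: 89.7
```

Request:
apply_moves --moves "0 0.001 0.0006 0 0 0;0 0.003 0.0012 0 0 0;0 0.003 0.0018 0 0 0;0 0.001 0.0018 0 0 0"

```text
time_s: 9.65
tcp_pos: [0.5311, -0.153, 0.0943]
ee_rot: [-0.492, 3.102, 0.003]
force: [-1.3, 4.1, 3.5]
grip_width: 0.0291
gripper_force: 90.1
```

Request:
apply_moves --moves "0 0.003 0.0002 0 0 0;0 0.005 0.0002 0 0 0;0 0.003 0.0002 0 0 0;0 0 0.0002 0 0 0;0 -0.001 0.0004 0 0 0;0 0.002 0.0004 0 0 0;0 0.005 0.0004 0 0 0;0 0.003 0.0004 0 0 0"

```text
time_s: 10.45
tcp_pos: [0.5297, -0.1504, 0.0929]
ee_rot: [0.492, -3.102, -0.002]
force: [-0.6, 0.8, 0.5]
grip_width: 0.029
gripper_force: 89.9
```

Request:
apply_moves --moves "0 -0.003 0 0 0 0;0 -0.004 0.0003 0 0 0;0 -0.001 0.0003 0 0 0;0 0.002 0.0003 0 0 0;0 0 0.0003 0 0 0"

```text
time_s: 10.95
tcp_pos: [0.5299, -0.1505, 0.093]
ee_rot: [0.492, -3.102, -0.001]
force: [-0.1, 0.3, -1.9]
grip_width: 0.0292
gripper_force: 89.8
```

Request:
apply_moves --moves "0 -0.003 0.0003 0 0 0;0 -0.004 0.0006 0 0 0;0 -0.001 0.0009 0 0 0;0 0.002 0.0012 0 0 0;0 0 0.0015 0 0 0;0 -0.003 0.0015 0 0 0"

```text
time_s: 11.55
tcp_pos: [0.531, -0.1517, 0.0922]
ee_rot: [-0.493, 3.101, 0.008]
force: [-1.5, 7.2, 7.1]
grip_width: 0.029
gripper_force: 90.6
```

Request:
apply_moves --moves "0 0.003 0 0 0 0;0 0.005 0 0 0 0;0 0.003 0 0 0 0;0 0 0 0 0 0;0 -0.001 0 0 0 0;0 0.002 0 0 0 0;0 0.005 0.0003 0 0 0;0 0.003 0.0003 0 0 0"

```text
time_s: 12.35
tcp_pos: [0.5295, -0.1507, 0.0906]
ee_rot: [0.491, -3.101, -0.001]
force: [0.7, -0.2, -2.1]
grip_width: 0.0293
gripper_force: 89.8
```

Request:
apply_moves --moves "0 -0.003 0 0 0 0;0 -0.004 0.0003 0 0 0;0 -0.001 0.0004 0 0 0;0 0.002 0.0004 0 0 0;0 -0.001 0.0004 0 0 0"

```text
time_s: 12.85
tcp_pos: [0.5302, -0.1514, 0.0908]
ee_rot: [0.492, -3.102, -0.001]
force: [-0.3, -0.8, -1.4]
grip_width: 0.0291
gripper_force: 89.7
```

Request:
apply_moves --moves "0 -0.003 0.0005 0 0 0;0 -0.003 0.001 0 0 0;0 0 0.0014 0 0 0;0 0.003 0.0018 0 0 0;0 0.001 0.0018 0 0 0;0 -0.002 0.0018 0 0 0"

```text
time_s: 13.45
tcp_pos: [0.5311, -0.1536, 0.0891]
ee_rot: [0.492, -3.103, -0.001]
force: [-0.6, 0.4, -1.4]
grip_width: 0.0293
gripper_force: 89.8
```

Request:
apply_moves --moves "0 0.001 0.0005 0 0 0;0 0.004 0.001 0 0 0;0 0.005 0.0014 0 0 0;0 0.002 0.0018 0 0 0;0 0 0.0018 0 0 0;0 0.003 0.0018 0 0 0"

```text
time_s: 14.05
tcp_pos: [0.5305, -0.1516, 0.0873]
ee_rot: [0.49, -3.103, 0.001]
force: [0.9, -0.8, -1.3]
grip_width: 0.029
gripper_force: 89.7
```

Request:
apply_moves --moves "0 -0.002 0.0005 0 0 0;0 -0.005 0.001 0 0 0;0 -0.003 0.0014 0 0 0;0 0 0.0018 0 0 0;0 -0.003 0.0018 0 0 0;0 -0.005 0.0018 0 0 0"

```text
time_s: 14.65
tcp_pos: [0.5319, -0.1561, 0.0855]
ee_rot: [0.491, -3.103, 0.0]
force: [-0.7, 0.5, -1.9]
grip_width: 0.0292
gripper_force: 89.6
```

Request:
apply_moves --moves "0 0.002 0.0005 0 0 0;0 0.005 0.001 0 0 0;0 0.005 0.0014 0 0 0;0 0.002 0.0018 0 0 0;0 0 0.0018 0 0 0;0 0.003 0.0018 0 0 0"

```text
time_s: 15.25
tcp_pos: [0.5316, -0.1541, 0.0841]
ee_rot: [-0.489, 3.102, -0.003]
force: [-1.2, -2.3, 1.9]
grip_width: 0.0291
gripper_force: 90.1
```

Request:
apply_moves --moves "0 -0.003 0.0002 0 0 0;0 -0.005 0.0004 0 0 0;0 -0.003 0.0004 0 0 0;0 0 0.0004 0 0 0;0 0.001 0.0004 0 0 0;0 -0.002 0.0004 0 0 0;0 -0.005 0.0004 0 0 0;0 -0.002 0.0004 0 0 0"

```text
time_s: 16.05
tcp_pos: [0.5321, -0.1559, 0.0834]
ee_rot: [-0.489, 3.103, -0.001]
force: [1.0, -2.7, 5.1]
grip_width: 0.0291
gripper_force: 90.5
```

Request:
apply_moves --moves "0 0.003 0.0001 0 0 0;0 0.005 0.0002 0 0 0;0 0.003 0.0002 0 0 0;0 0 0.0003 0 0 0;0 0.001 0.0003 0 0 0;0 0.005 0.0003 0 0 0;0 0.002 0.0003 0 0 0;0 0.002 0.0003 0 0 0"

```text
time_s: 16.85
tcp_pos: [0.5317, -0.1536, 0.0839]
ee_rot: [-0.49, 3.102, -0.002]
force: [0.4, -1.2, 7.3]
grip_width: 0.0289
gripper_force: 90.6
```

Request:
apply_moves --moves "0 0 -0.01 0 0 0;0 0 -0.03 0 0 0;0 0 -0.055 0 0 0;0 0 -0.07 0 0 0;0 0 -0.07 0 0 0;0 0 -0.07 0 0 0"

```text
time_s: 17.45
tcp_pos: [0.5303, -0.1524, 0.1523]
ee_rot: [0.491, -3.102, -0.002]
force: [0.2, 0.8, -1.8]
grip_width: 0.0291
gripper_force: 89.5
```

Run:
```python
from h import *
c=ctrl.get_calibration('wrist'); im=ctrl.snapshot('wrist')[:,:,::-1]; cv2.imwrite('pics/w4.png',im); np.save('w4.npy',c)
print(heading()[:2],ctrl.read_state()['force'])
```

```text
(array([ 0.5299057 , -0.15229888,  0.15169772]), np.float64(-162.01135676920873)) [-0.11670723 -0.56380332 -2.22322816]
```

View pics/w4.png

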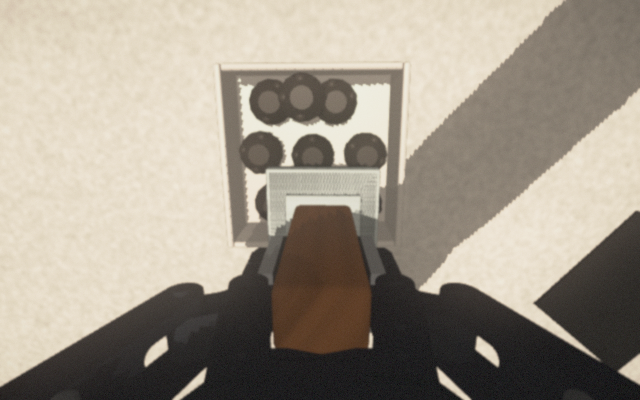

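The tub's rim corners are at (218,65), (408,65) and (232,246), and the far raised nodule is at (302,97). The near triple has spread apart, with its outer nodules showing on both sides of the foot.

Run:
```python
from h import *
c=np.load('w4.npy',allow_pickle=True).item(); p,h,M=heading()
def T(uv,z):
    w=ray(c,uv,z)-p[:2]; return (1000*w@M[:2,:2]).round(1)
print('rim',T([(218,65),(408,65),(232,246),(397,246)],.052))
print('inner far floor',T([(240,83),(390,83)],.005))
print('floor nods',T([(268,101),(336,101)],.029),'raised',T([(302,97)],.045))
print('foot',T([(267,168),(380,168)],p[2]-.0508+.012))
```

```text
rim [[ 88.4 -68.1]
 [ 88.5  55.2]
 [-37.9 -67.2]
 [-37.9  55.2]]
inner far floor [[ 79.6 -64.8]
 [ 79.7  52.9]]
floor nods [[ 65.9 -39.8]
 [ 65.9   9.7]] raised [[ 68.5 -14.2]]
foot [[ 31.8 -29.5]
 [ 31.8  29.6]]
```

Request:
apply_moves --moves "0.03 -0.007 0 0 0 0;0.048 -0.014 0 0 0 0;0.048 -0.014 0.005 0 0 0;0.048 -0.014 0.025 0 0 0;0.048 -0.014 0.04 0 0 0;0.048 -0.014 0.048 0 0 0;0.048 -0.014 0.052 0 0 0;0.048 -0.014 0.052 0 0 0"

```text
time_s: 18.3
tcp_pos: [0.4894, -0.1807, 0.1003]
ee_rot: [0.491, -3.102, -0.002]
force: [0.0, 0.2, -2.3]
grip_width: 0.0291
gripper_force: 89.5
```

Request:
apply_moves --moves "0 0 0.0005 0 0 0;0 0 0.001 0 0 0;0 0 0.0015 0 0 0;0 0 0.002 0 0 0;0 0 0.002 0 0 0"

```text
time_s: 18.8
tcp_pos: [0.4897, -0.1813, 0.0992]
ee_rot: [-0.491, 3.103, -0.0]
force: [-0.1, -0.2, -1.3]
grip_width: 0.0292
gripper_force: 89.5
```

Request:
apply_moves --moves "0 0.002 0.0005 0 0 0;0 0.003 0.0009 0 0 0;0 0 0.0012 0 0 0;0 -0.003 0.0015 0 0 0;0 -0.001 0.0015 0 0 0"

```text
time_s: 19.3
tcp_pos: [0.4904, -0.1829, 0.0976]
ee_rot: [-0.49, 3.103, -0.001]
force: [0.4, -0.1, -1.9]
grip_width: 0.0291
gripper_force: 89.5
```

Request:
apply_moves --moves "0 0.002 0.0004 0 0 0;0 0.004 0.0008 0 0 0;0 0.002 0.0012 0 0 0;0 -0.002 0.0012 0 0 0;0 0 0.0012 0 0 0"

```text
time_s: 19.8
tcp_pos: [0.4899, -0.1816, 0.0967]
ee_rot: [-0.491, 3.103, 0.002]
force: [-0.4, 0.3, -0.6]
grip_width: 0.0288
gripper_force: 89.8
```

Light contact is starting.

Request:
apply_moves --moves "0 0.003 0.0003 0 0 0;0 0.004 0.0006 0 0 0;0 0.002 0.0006 0 0 0;0 -0.001 0.0006 0 0 0;0 -0.002 0.0006 0 0 0;0 0.001 0.0006 0 0 0;0 0.004 0.0006 0 0 0;0 0.002 0.0006 0 0 0"

```text
time_s: 20.6
tcp_pos: [0.4889, -0.1795, 0.0956]
ee_rot: [0.492, -3.102, -0.001]
force: [-0.5, -0.6, -1.8]
grip_width: 0.0293
gripper_force: 89.7
```

Request:
apply_moves --moves "0 -0.003 0.0003 0 0 0;0 -0.005 0.0006 0 0 0;0 -0.003 0.0009 0 0 0;0 0 0.0012 0 0 0;0 0.001 0.0015 0 0 0;0 -0.002 0.0015 0 0 0;0 -0.005 0.0015 0 0 0;0 -0.003 0.0015 0 0 0"

```text
time_s: 21.4
tcp_pos: [0.4907, -0.184, 0.0944]
ee_rot: [-0.49, 3.103, -0.002]
force: [0.0, -0.8, -0.3]
grip_width: 0.029
gripper_force: 89.9
```

Request:
apply_moves --moves "0 0.003 0.0003 0 0 0;0 0.005 0.0006 0 0 0;0 0.003 0.0006 0 0 0;0 0 0.0008 0 0 0;0 0.001 0.0008 0 0 0;0 0.005 0.0008 0 0 0;0 0.003 0.0008 0 0 0;0 0.001 0.0008 0 0 0"

```text
time_s: 22.2
tcp_pos: [0.4894, -0.1803, 0.0934]
ee_rot: [-0.492, 3.103, 0.007]
force: [-0.9, 5.5, 6.4]
grip_width: 0.029
gripper_force: 90.5
```

Request:
apply_moves --moves "0 -0.003 0 0 0 0;0 -0.003 0 0 0 0;0 0.001 0 0 0 0;0 0.004 0 0 0 0;0 0.001 0 0 0 0;0 -0.002 0 0 0 0;0 0.001 0.0003 0 0 0;0 0.003 0.0003 0 0 0"

```text
time_s: 23.0
tcp_pos: [0.4892, -0.1797, 0.0931]
ee_rot: [-0.49, 3.103, -0.001]
force: [-0.9, -1.1, -1.4]
grip_width: 0.0288
gripper_force: 89.9
```

Request:
apply_moves --moves "0 -0.003 0.0003 0 0 0;0 -0.005 0.0006 0 0 0;0 -0.003 0.0009 0 0 0;0 0 0.0012 0 0 0;0 0.001 0.0013 0 0 0;0 -0.002 0.0013 0 0 0;0 -0.005 0.0013 0 0 0;0 -0.003 0.0013 0 0 0"

```text
time_s: 23.8
tcp_pos: [0.4901, -0.1827, 0.0919]
ee_rot: [-0.49, 3.103, -0.001]
force: [1.4, -0.7, -0.7]
grip_width: 0.0289
gripper_force: 89.8
```

Request:
apply_moves --moves "0 0.003 0.0003 0 0 0;0 0.005 0.0006 0 0 0;0 0.003 0.0008 0 0 0;0 0 0.0008 0 0 0;0 0.001 0.001 0 0 0;0 0.005 0.001 0 0 0;0 0.003 0.001 0 0 0;0 0.001 0.001 0 0 0"

```text
time_s: 24.6
tcp_pos: [0.489, -0.1803, 0.0904]
ee_rot: [0.491, -3.102, -0.004]
force: [-1.5, 1.9, 1.3]
grip_width: 0.0288
gripper_force: 89.9
```

Request:
apply_moves --moves "0 -0.003 0.0003 0 0 0;0 -0.003 0.0005 0 0 0;0 0.001 0.0007 0 0 0;0 0.004 0.0007 0 0 0;0 0.001 0.001 0 0 0;0 -0.002 0.001 0 0 0;0 0.001 0.001 0 0 0;0 0.003 0.001 0 0 0"

```text
time_s: 25.4
tcp_pos: [0.4889, -0.1788, 0.0898]
ee_rot: [-0.49, 3.103, -0.002]
force: [-0.2, -0.7, -1.5]
grip_width: 0.0287
gripper_force: 89.7
```

Request:
apply_moves --moves "0 -0.003 0.0003 0 0 0;0 -0.005 0.0006 0 0 0;0 -0.003 0.0009 0 0 0;0 0 0.0012 0 0 0;0 0.001 0.0014 0 0 0;0 -0.002 0.0014 0 0 0;0 -0.005 0.0014 0 0 0;0 -0.003 0.0014 0 0 0"

```text
time_s: 26.2
tcp_pos: [0.4897, -0.1816, 0.0883]
ee_rot: [0.49, -3.103, 0.0]
force: [0.5, -0.5, -2.0]
grip_width: 0.029
gripper_force: 89.8
```

Request:
apply_moves --moves "0 0.003 0.0005 0 0 0;0 0.004 0.001 0 0 0;0 0.002 0.0014 0 0 0;0 -0.001 0.0018 0 0 0;0 0.001 0.002 0 0 0;0 0.004 0.002 0 0 0"

```text
time_s: 26.8
tcp_pos: [0.4881, -0.1774, 0.086]
ee_rot: [0.49, -3.102, -0.001]
force: [-0.4, 0.3, -1.8]
grip_width: 0.0293
gripper_force: 89.6
```

Request:
apply_moves --moves "0 -0.003 0.0004 0 0 0;0 -0.006 0.0008 0 0 0;0 -0.004 0.0012 0 0 0;0 -0.001 0.0015 0 0 0;0 -0.003 0.0015 0 0 0;0 -0.006 0.0015 0 0 0"

```text
time_s: 27.4
tcp_pos: [0.4902, -0.183, 0.085]
ee_rot: [0.491, -3.103, -0.0]
force: [0.5, -0.1, -1.6]
grip_width: 0.0289
gripper_force: 89.6
```

Request:
apply_moves --moves "0 0.003 0.0004 0 0 0;0 0.005 0.0008 0 0 0;0 0.003 0.0012 0 0 0;0 0 0.0012 0 0 0;0 0.003 0.0012 0 0 0;0 0.003 0.0012 0 0 0"

```text
time_s: 28.0
tcp_pos: [0.49, -0.1809, 0.0843]
ee_rot: [-0.491, 3.102, -0.003]
force: [0.4, -1.2, 0.8]
grip_width: 0.029
gripper_force: 90.2
```

Request:
apply_moves --moves "0 -0.003 0.0002 0 0 0;0 -0.003 0.0004 0 0 0;0 0 0.0006 0 0 0;0 0.001 0.0006 0 0 0;0 0 0.0006 0 0 0"

```text
time_s: 28.5
tcp_pos: [0.4902, -0.1808, 0.084]
ee_rot: [-0.491, 3.101, -0.003]
force: [0.7, -1.2, 4.9]
grip_width: 0.029
gripper_force: 90.6
```

Request:
apply_moves --moves "0 0 0.0002 0 0 0;0 0 0.0003 0 0 0;0 0 0.0004 0 0 0;0 0 0.0004 0 0 0"

```text
time_s: 28.9
tcp_pos: [0.4905, -0.1812, 0.0837]
ee_rot: [-0.49, 3.101, -0.004]
force: [1.7, -2.2, 6.9]
grip_width: 0.0292
gripper_force: 90.7
```

Request:
apply_moves --moves "0 0 0 0 0 0;0 0 0 0 0 0;0 0 0 0 0 0;0 0 0 0 0 0;0 0 0 0 0 0;0 0 0 0 0 0;0 0 0 0 0 0;0 0 0 0 0 0"

```text
time_s: 29.7
tcp_pos: [0.4905, -0.1812, 0.0837]
ee_rot: [-0.49, 3.101, -0.004]
force: [1.5, -2.8, 7.6]
grip_width: 0.0289
gripper_force: 90.7
```

Request:
apply_moves --moves "0 0 -0.015 0 0 0;0 0 -0.05 0 0 0;0 0 -0.085 0 0 0;-0.02 0.003 -0.11 0 0 0;-0.06 0.008 -0.125 0 0 0;-0.1 0.008 -0.125 0 0 0;-0.11 0.008 -0.125 0 0 0;-0.11 0.008 -0.125 0 0 0"

```text
time_s: 30.5
tcp_pos: [0.5915, -0.1375, 0.2058]
ee_rot: [0.493, -3.1, -0.003]
force: [-0.4, 0.6, -1.7]
grip_width: 0.0291
gripper_force: 89.5
```

Run:
```python
from h import *
c=ctrl.get_calibration('wrist'); im=ctrl.snapshot('wrist')[:,:,::-1]; cv2.imwrite('pics/w5.png',im); np.save('w5.npy',c)
print(heading()[:2],ctrl.read_state()['force'])
```

```text
(array([ 0.59028953, -0.13802025,  0.2059357 ]), np.float64(-161.98277326375268)) [ 0.72827128 -0.4118152  -2.7910754 ]
```

View pics/w5.png

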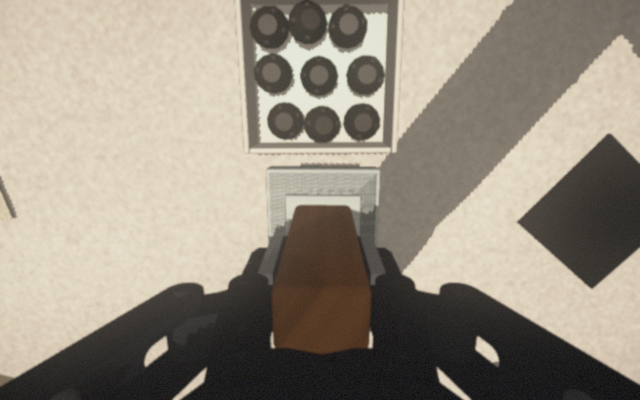

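All nine nodules now lie separately in three rows (about row 22, 75 and 122), and the foot hasn't slipped in the grip. I'm returning the tamper to its pad.

Request:
apply_moves --moves "-0.005 0.03 0 0 0 0;-0.013 0.075 0 0 0 0;-0.021 0.12 0 0 0 0;-0.029 0.165 0 0 0 0;-0.037 0.21 0 0 0 0;-0.044 0.255 0.02 0 0 0;-0.048 0.28 0.04 0 0 0;-0.049 0.287 0.05 0 0 0"

```text
time_s: 31.35
tcp_pos: [0.5458, 0.1508, 0.1555]
ee_rot: [0.494, -3.097, -0.001]
force: [-0.5, -1.0, -2.1]
grip_width: 0.0293
gripper_force: 89.4
```

Request:
apply_moves --moves "0 0 0.02 0 0 0;0 0 0.045 0 0 0;0 0 0.07 0 0 0;0 0 0.085 0 0 0;0 0 0.093 0 0 0;0 0 0.096 0 0 0;0 0 0.096 0 0 0;0 0 0.096 0 0 0"

```text
time_s: 32.15
tcp_pos: [0.5504, 0.1492, 0.0628]
ee_rot: [-0.49, 3.101, -0.0]
force: [-0.1, 0.1, -1.6]
grip_width: 0.0289
gripper_force: 89.5
```

Request:
apply_moves --moves "0 0 0.002 0 0 0;0 0 0.004 0 0 0;0 0 0.0055 0 0 0;0 0 0.0065 0 0 0;0 0 0.0065 0 0 0"

```text
time_s: 32.65
tcp_pos: [0.5494, 0.1494, 0.0551]
ee_rot: [0.491, -3.103, -0.0]
force: [-0.8, -0.6, -1.6]
grip_width: 0.0289
gripper_force: 89.5
```

Request:
apply_moves --moves "0 0 0.0005 0 0 0;0 0 0.001 0 0 0;0 0 0.0012 0 0 0;0 0 0.0012 0 0 0"

```text
time_s: 33.05
tcp_pos: [0.5496, 0.1495, 0.0548]
ee_rot: [-0.491, 3.102, 0.0]
force: [-3.0, -0.2, 5.8]
grip_width: 0.029
gripper_force: 90.8
```

Request:
apply_moves --moves "0 0 0 0 0 0;0 0 0 0 0 0;0 0 0 0 0 0;0 0 0 0 0 0;0 0 0 0 0 0;0 0 0 0 0 0;0 0 0 0 0 0;0 0 0 0 0 0" --fingers 1

```text
time_s: 33.85
tcp_pos: [0.5496, 0.1494, 0.0541]
ee_rot: [-0.491, 3.103, 0.0]
force: [0.5, 0.4, -0.3]
grip_width: 0.0855
gripper_force: 0.0
```

Request:
apply_moves --moves "0 0 -0.02 0 0 0;0 0 -0.05 0 0 0;0 0 -0.09 0 0 0;0 0 -0.13 0 0 0;-0.01 -0.02 -0.15 0 0 0;-0.01 -0.04 -0.16 0 0 0;-0.01 -0.04 -0.16 0 0 0;-0.01 -0.04 -0.16 0 0 0"

```text
time_s: 34.65
tcp_pos: [0.5713, 0.1144, 0.2139]
ee_rot: [0.489, -3.103, -0.001]
force: [0.3, 0.3, -0.5]
grip_width: 0.0852
gripper_force: 0.0
```

Run:
```python
from h import *
im=ctrl.snapshot('scene')[:,:,::-1]; w=ctrl.snapshot('wrist')[:,:,::-1]
a=cv2.resize(im[90:290,180:480],(600,400),interpolation=cv2.INTER_CUBIC)
b=cv2.resize(w,(320,200)); 
o=np.zeros((600,600,3),np.uint8); o[:400]=a; o[400:,:320]=b
cv2.imwrite('pics/end.png',o); print(heading()[:2])
```

```text
(array([0.57043954, 0.11491839, 0.21305354]), np.float64(-161.99960800010527))
```

View pics/end.png

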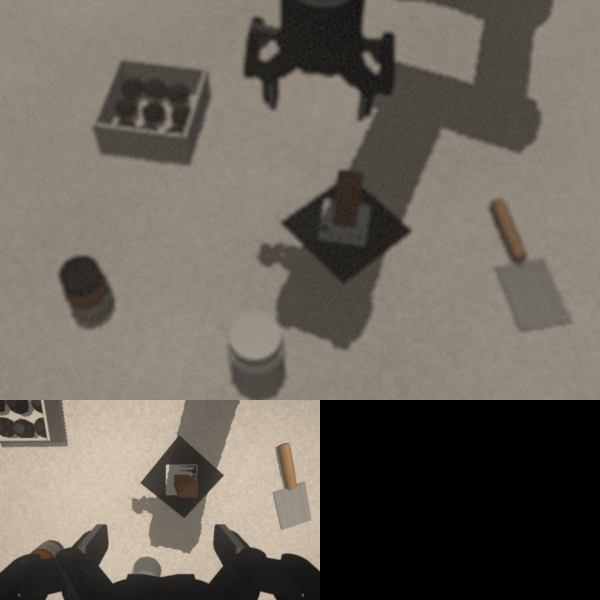

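The tamper stands upright near the middle of the pad at about (345,225), the gripper is clear, the jars and spatula are undisturbed, and the nodules are level.

```bash
python3 -c "
from cell import ctrl
print(ctrl.close_job())"
```

```text
the job is handed in; nothing more can be done
None
```

I handed the job in at about 35 s without seeing a verdict: the nodules are level to about 2 mm, they got a steady push of about 10 N for over a second, the tamper stands released and upright on its pad, and the jars and spatula look unmoved; the highest push I read was about 21 N.

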